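# Wipe the stamp and show its face to the inspection camera

## Task

Pick up the hand stamp with the oblong foot (not the round one) and wipe its foot along the grey wiping board, from the end nearest the robot to the far end, keeping it lightly pressed all the way so that the sprung foot gives a few millimetres but is not driven hard onto its stop. Then hold the stamp up in front of the inspection camera with the underside of its foot squarely facing the lens, centred in the view and 140 mm from the glass, the foot's long sides running up and down in the camera's picture (its short sides level). Finish while holding it still there; leave the camera and everything else on the bench as they are.

Things in the scene. Friction and masses are not known exactly. Their poses are not given: they have to be found in the camera images.
- stamp: hand stamp, upright on the bench, 90 mm tall, 0.17-0.29 kg. Origin: centre of the foot's underside (foot extended); z up, x along the foot's long side; same after a half turn about z. White foot 64 (x) x 44 (y) x 18 mm, 8 mm gap, wooden shoulder 60 x 40 (height 26-38) and 52 x 34 (to 47), then flat-sided wooden grip 46 (x) x 26 (y), height 47-90: pinch it across y
- stamp_grip (a point): point on the stamp's axis in the middle of the wooden grip, 72 mm above the underside of the extended foot; axes as the stamp
- stamp_face (a point): centre of the underside of the stamp's foot (the printing face); moves with the sprung foot; z points into the stamp, towards the grip; x along the foot's long side
- foot (a joint): how far the sprung foot is pushed up into the stamp, m: 0 extended, 0.008 on its stop. About 3.5 N starts it moving and each further mm takes 0.9 N (about 10.7 N at the stop)
- board: fixed wiping board, flat: aluminium plate 290 x 116 x 6 mm, grey pad 260 x 100 mm on it, pad top 12 mm above the bench. Origin: centre of its underside; x along its length from the end nearest the robot (-x) to the far end (+x). Bring the foot's centre from 70 mm or more before the middle to 70 mm or more past it, within 35 mm of the centre line; the foot may be turned any way
- camera: fixed stand of the inspection camera: dark base 110 x 110 x 12 mm with two upright aluminium cheeks about 95 mm tall; origin at the centre of its underside; the camera head hangs between the cheeks, its axle 90 mm above the bench, along y
- camhead (a joint): tilt of the camera head on its stiff axle, rad: 0 looks straight up, growing leans the view towards the stand's -x side (towards the robot)
- lens (a point): centre of the camera's front glass, in the front face of a grey and black head 96 x 66 x 46 mm with a white light bar at top and bottom; z points out of the lens along the line of sight, x is up and down in the picture (along the head's 96 mm side), y is level
- focus (a point): point in the air on the camera's line of sight, 140 mm in front of the glass, where the face is to be shown; axes as the lens: z along the line of sight away from the camera, x up and down in the picture, y level
- round_stamp: bystander: hand stamp with a round white foot of 54 mm diameter and a turned pale wooden knob, 82 mm tall; origin at the centre of its underside
- bowl: bystander: steel bowl, 120 mm across, 55 mm tall; origin at the centre of its underside
- palette_knife: bystander: palette knife, wooden handle and steel blade, about 280 mm long; origin near the middle of its length, on its underside, lying flat near the far edge of the bench
Things that resemble listed ones, but are neither listed nor needed, are in the scene too. Leave any pink or purple look-alike of the camera alone.

How it is judged:
By the outcome, as a careful person would: the job done as asked, in the order asked, and still so for the second after the job is handed in, while the arm keeps its last pose, push and grip.
It also fails if it takes over 48 s, if anything falls off the work surface, if the arm or the gripper's body presses on something with over 40 N, if the wrist force passes 120 N, or if a joint passes its speed limit or range.

## Robot

A 7-joint arm with a two-finger parallel gripper is mounted at the origin on the work surface. World frame = base frame: x ahead of the robot, y to its left, z up, the work surface at z = 0. Lengths are in m, angles in rad, forces in N, time in s.
With the tool pointing down it reaches from about 0.4 to 0.875 m from the base axis. Payload 19.3 kg.
Tool frame: the origin (TCP) lies at the very end of the fingers, on their centre line; the grasp point (between the pads) lies 19 mm behind it; z points along the fingers, y is the line along which they close (so a half turn about z gives the same grasp; the last joint's range is limited). The gripper opens to 85 mm and grips with 20 to 120 N. Pads are 22 mm wide; open, the fingers measure 114 mm over their backs; the gripper's body (76 mm by 85 mm) begins 54 mm behind the grasp point. The pads swing forward as they close: fully open they stand 13 mm farther back than shut.
Start: joints at [-1.323, 0.521, -0.036, 1.599, 0.021, 1.021, -0.113], TCP at [0.195, 0.594, 0.231] pointing down, gripper open.
Joint ranges: [-2.91, 2.91], [-0.3, 2.13], [-1.5, 1.42], [0.17, 2.43], [-1.26, 4.41], [0.16, 1.93], [-2.52, 2.52]. Speed limits (rad/s): [1.89, 1.89, 2.39, 2.39, 3.01, 3.01, 3.01].

## Interface

Orientations are given as [roll, pitch, yaw] about the fixed x, y, z axes, in that order (R = Rz(yaw) Ry(pitch) Rx(roll)).
In Python, from workcell import bot gives the robot as it stands.
- The arm moves only by the shell command python3 -m crank 'ROWS' [FORCE]. ROWS is a JSON object of lists of equal length, an entry for each row: "travel": the shift along the world's x, y, z in cm, a list of three; "turn": the turn, a rotation vector about the world's x, y, z in degrees, a list of three; "gripper": the closure, from 0 (fully open) to 1 (shut). A call has exactly 5 rows; each row is the pose to reach, as a shift and turn from the pose commanded when the call began; what a row does not reach only later rows make up. A row lasts 1/10 s, in which the tool goes at most 50 mm and 8.59 degrees, less where a joint would pass 70% of its speed; a pose out of reach is approached as far as the arm can. A call with a gripper value outside its range is refused whole. The fingers move at their own pace and stop on an object; FORCE is the grip in N (left out, the last holds). Time passes only in rows, so rows that repeat a pose let the fingers close, or fill a call up. It gives the time, the measured TCP pose, the force, the opening and the grip force at its end, in the units of the state.
- bot.observe(): the state, without advancing time (a new reading comes with each control period).
- bot.grab_frame(name): name is "scene" or "top"; returns a dict with "pixels" (400x640x3 uint8, red, green, blue), "fx", "fy", "cx", "cy" (pixels), "extrinsics" (4x4, takes a point from world to camera coordinates). Camera axes: x right, y down, z forward; pixel columns grow to the right and rows downward; lengths in m; the calibration is good to about 2 mm. A picture is of the moment at which its call begins. There is no depth.
- bot.job_done(): hands the job in; it is judged then, once.
The state is a dict: "clock": time; "qpos": joint angles; "qd": joint speeds; "joint_efforts": joint torques, N m; "position": TCP position; "tool_rot": TCP orientation; "force": force on the tool from outside, world axes, zero at the start; "moment": the same for the moment, N m; "grip_width": finger opening in m; "finger_force": force on a finger pad.
Only numpy, scipy, OpenCV 4.12 (cv2) and the standard library are available. Lean on these libraries where they do the work, as an engineer would, in place of code of your own. Each camera call takes 0.05 s, during which the arm holds its last target. There are 200 camera calls.

## Working session

There is one attempt and no reset: what is moved stays moved. The work goes in short steps, Python scripts to look and compute and a shell command to move; the robot and the scene stay as the last step left them, time stands still between calls to the robot, and variables do not carry over. Pictures are saved under pics/ and viewed, at most 10 in all, crops included, and the job is handed in when it is done.

```bash
ls; mkdir -p pics; python3 - <<'E'
from workcell import bot
import cv2, numpy as np, pickle
F={}
for n in ("scene","top"):
    f=bot.grab_frame(n); F[n]=f
    cv2.imwrite(f"pics/{n}0.png",f["pixels"][:,:,::-1])
    print(n,f["fx"],f["fy"],f["cx"],f["cy"]);print(np.round(f["extrinsics"],4).tolist())
pickle.dump(F,open("f0.pkl","wb"))
s=bot.observe();print(s)
E
```

```text
pics
scene 412.1761322334246 412.1761322334246 319.18377565430495 191.59606321068682
[[0.1075, 0.9942, -0.0038, 0.058], [0.5904, -0.0669, -0.8043, -0.2195], [-0.7999, 0.0842, -0.5942, 1.8654], [0.0, 0.0, 0.0, 1.0]]
top 361.4055238612722 361.4055238612722 315.7612248218376 202.99191006803298
[[-0.0748, -0.9972, -0.0038, -0.0757], [-0.9765, 0.074, -0.2026, 0.6132], [0.2023, -0.0114, -0.9793, 0.9732], [0.0, 0.0, 0.0, 1.0]]
{'clock': 0.1, 'qpos': array([-1.32323007,  0.52199056, -0.03633223,  1.59990821,  0.0212251 ,
        1.02108588, -0.11282863]), 'qd': array([ 0.00150144, -0.00088825,  0.00043648, -0.00151104,  0.00147481,
       -0.00061714, -0.00023303]), 'joint_efforts': array([ 3.39711311e-03, -9.28483343e+01,  1.98344707e+00, -3.70533085e+01,
        1.81019231e-02,  5.16268614e-03,  2.34617130e-05]), 'position': array([0.19522538, 0.59343364, 0.23077603]), 'tool_rot': array([-3.14059016e+00,  8.75213702e-05,  2.82380334e+00]), 'force': array([0.04822895, 0.08844551, 0.10050102]), 'moment': array([-0.03671979, -0.02562786,  0.00635103]), 'finger_force': 0.0, 'grip_width': 0.0852177410570723}
```

View pics/scene0.png

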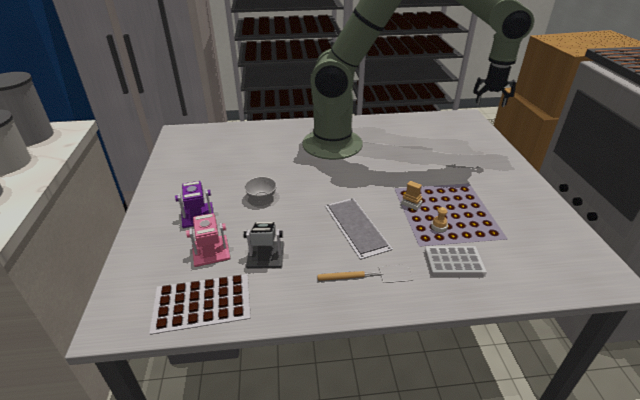

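View pics/top0.png

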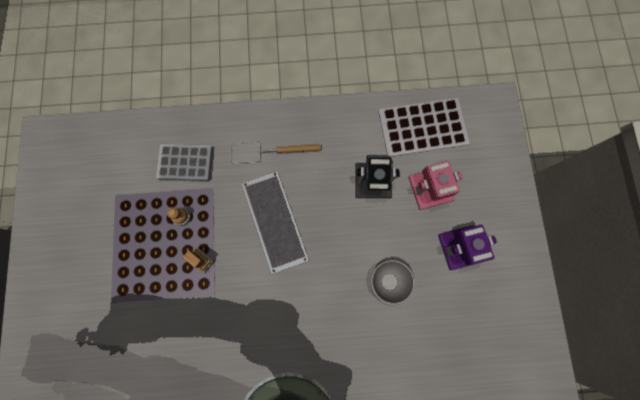

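The scene view shows the oblong stamp at about (412,193), the round stamp at (440,222), the board at (358,228) and the grey camera at (264,243), with the pink and purple look-alikes at (207,238) and (194,203). In the top view these are the oblong stamp (198,258), round stamp (178,214), board (275,222), camera (377,175) and bowl (392,282).

Candidates for the stamp: the oblong one, scene (412,193) / top (198,258), and the round one with the turned knob, scene (440,222) / top (178,214). I choose the oblong one and check it in a close crop.

```bash
cat > h.py <<'E'
import numpy as np, cv2, pickle
def ray(f,p):
    E=f["extrinsics"];R=E[:3,:3];t=E[:3,3]
    d=R.T@np.array([(p[0]-f["cx"])/f["fx"],(p[1]-f["cy"])/f["fy"],1.]);return -R.T@t,d/np.linalg.norm(d)
def onz(f,p,z):
    o,d=ray(f,p);return o+d*(z-o[2])/d[2]
def tri(f1,p1,f2,p2):
    (a,u),(b,v)=ray(f1,p1),ray(f2,p2)
    s=np.linalg.lstsq(np.c_[u,-v],b-a,rcond=None)[0]
    x,y=a+u*s[0],b+v*s[1];return (x+y)/2,np.linalg.norm(x-y)
def proj(f,P):
    E=f["extrinsics"];c=E[:3,:3]@np.asarray(P,float)+E[:3,3];return np.array([f["fx"]*c[0]/c[2]+f["cx"],f["fy"]*c[1]/c[2]+f["cy"]])
def crop(f,c,w,h,k):
    x,y=int(c[0]-w/2),int(c[1]-h/2);return cv2.resize(np.ascontiguousarray(f["pixels"][y:y+h,x:x+w,::-1]),None,fx=k,fy=k,interpolation=cv2.INTER_CUBIC)
E
python3 - <<'E'
from h import *
F=pickle.load(open("f0.pkl","rb"))
a=np.hstack([crop(F["scene"],(412,195),50,36,8),crop(F["top"],(198,258),50,36,8)])
b=np.hstack([crop(F["scene"],(265,243),50,56,5.5)[:300],crop(F["top"],(377,175),50,56,5.5)[:300]])
m=np.zeros((600,800,3),np.uint8);m[:288]=a;m[292:592,:275]=b[:300,:275];m[292:592,400:675]=b[:300,275:550]
cv2.imwrite("pics/c0.png",m)
E
```

```text
(no output)
```

View pics/c0.png

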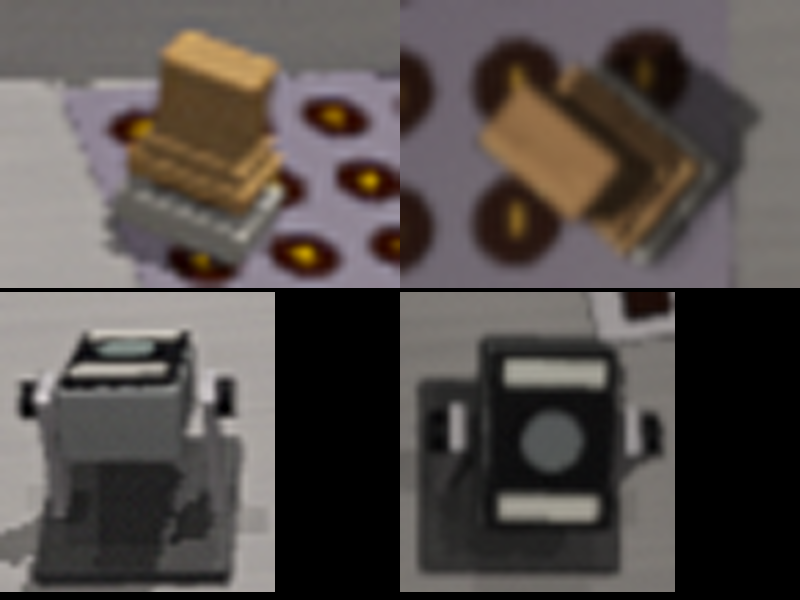

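The crop confirms the oblong foot with flat-sided grip (top of grip at top-view (192,259), scene (414,185)). The grey camera's head looks nearly up, leaning a bit towards the robot.

```bash
python3 - <<'E'
from h import *
F=pickle.load(open("f0.pkl","rb"));S,T=F["scene"],F["top"]
for f in(S,T):print("cam",ray(f,(0,0))[0].round(3))
def blob(f,box,fn,k=6):
    x0,y0,x1,y1=box;im=f["pixels"][y0:y1,x0:x1]
    im=cv2.resize(np.ascontiguousarray(im),None,fx=k,fy=k,interpolation=cv2.INTER_CUBIC)
    m=fn(im.astype(int)).astype(np.uint8)
    cs=sorted(cv2.findContours(m,cv2.RETR_EXTERNAL,cv2.CHAIN_APPROX_NONE)[0],key=cv2.contourArea,reverse=True)[:3]
    out=[]
    for c in cs:
        if cv2.contourArea(c)<k*k*4: continue
        q=lambda p:(np.asarray(p,float)+.5)/k-.5+[x0,y0]
        M=cv2.moments(c);eps=None
        for e in np.linspace(1,40,80):
            a=cv2.approxPolyDP(cv2.convexHull(c),e,True)
            if len(a)<=4: break
        out.append((cv2.contourArea(c)/k/k,q([M["m10"]/M["m00"],M["m01"]/M["m00"]]),q(a[:,0])))
    return out
def show(n,f,b,z=None):
    for A,c,q in b:
        print(n,"A%.0f"%A,c.round(1),q.round(1).tolist())
        if z is not None: print("   z",z,onz(f,c,z).round(4)[:2],[onz(f,p,z).round(3)[:2].tolist() for p in q])
show("gripT",T,blob(T,(178,242,225,280),lambda i:(i[...,0]>150)&(i[...,0]-i[...,2]>60)),.09)
show("gripS",S,blob(S,(395,172,430,215),lambda i:(i[...,0]>205)&(i[...,0]-i[...,2]>60)),.09)
hsv=lambda i:i.max(-1)
g=lambda lo,hi:(lambda i:(i.min(-1)>lo)&(i.max(-1)<hi)&(i.max(-1)-i.min(-1)<25))
show("padT",T,blob(T,(235,165,315,280),g(40,98),4),.012)
show("barT",T,blob(T,(360,150,396,200),g(150,256)),None)
show("glassT",T,blob(T,(366,165,390,186),g(75,140)),None)
show("barS",S,blob(S,(248,215,286,240),g(170,256)),None)
show("glassS",S,blob(S,(256,218,280,232),lambda i:(i[...,1]>100)&(i[...,1]-i[...,0]>12)),None)
for n,f,p in(("T",T,[(275,222),(377,175),(377,165),(374,187)]),("S",S,[(358,228),(414,183),(264,226),(260,229)])):
    print(n,[f["pixels"][y,x].tolist() for x,y in p])
E
```

```text
cam [ 1.616 -0.229  0.932]
cam [ 0.396 -0.11   1.077]
gripT A23 [190.8 261.5] [[183.8, 256.8], [195.6, 261.4], [195.8, 263.4], [193.4, 265.2]]
   z 0.09 [0.4647 0.2275] [[0.479, 0.246], [0.464, 0.215], [0.459, 0.214], [0.454, 0.22]]
padT A2785 [274.4 221.7] [[275.1, 175.9], [303.9, 255.4], [272.4, 266.9], [244.1, 183.9]]
   z 0.012 [0.5688 0.0049] [[0.71, -0.005], [0.463, -0.076], [0.437, 0.018], [0.692, 0.091]]
barT A9 [376.4 161.1] [[372.1, 160.2], [376.9, 160.2], [386.8, 161.4], [372.2, 161.9]]
barT A6 [391.2 152.9] [[390.2, 149.6], [395.4, 153.8], [389.2, 153.9]]
glassT A65 [379.2 173.8] [[378.2, 169.2], [383.9, 173.1], [379.8, 178.4], [374.2, 174.1]]
glassT A14 [378.4 184. ] [[369.4, 184.2], [386.1, 183.6], [387.8, 185.4], [369.4, 185.4]]
barS A13 [264.1 221.8] [[271.4, 221.4], [270.8, 222.2], [256.6, 221.9], [257.1, 221.2]]
barS A11 [277.1 231.2] [[278.6, 228.6], [278.1, 233.6], [276.4, 234.1], [276.2, 228.9]]
barS A5 [248.2 231. ] [[249.1, 229.1], [248.2, 233.8], [247.6, 234.2], [247.6, 229.2]]
T [[77, 74, 75], [85, 88, 88], [22, 21, 22], [139, 136, 127]]
S [[123, 119, 122], [193, 153, 96], [76, 84, 80], [178, 174, 165]]
```

```bash
python3 - <<'E'
from h import *
F=pickle.load(open("f0.pkl","rb"));S,T=F["scene"],F["top"]
m=np.zeros((600,800,3),np.uint8)
m[:600,:400]=crop(T,(275,222),80,120,5)
m[:,400:]=crop(S,(265,240),50,75,8)
cv2.imwrite("pics/c1.png",m)
E
```

```text
(no output)
```

View pics/c1.png

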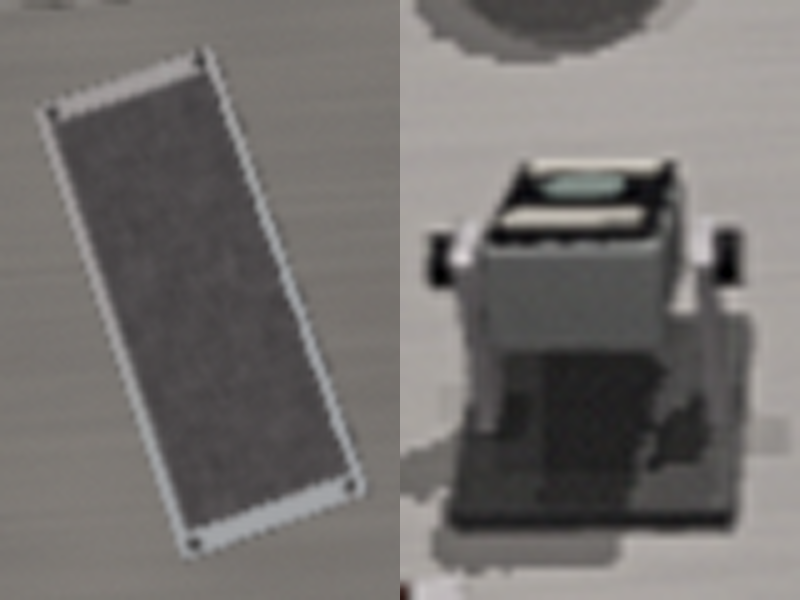

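The picture shows the pad evenly grey, with a metal rim. The camera's front face is a trapezoid in the scene view with corners near (256,222), (274,222), (272,232), (250,231), and knobs at (245,234) and (281,234).

```bash
cat > m.py <<'E'
from h import *
F=pickle.load(open("f0.pkl","rb"));S,T=F["scene"],F["top"]
def up(p,k,o):return (np.array(p,float)+.5)/k-.5+o
def kab(P,Q): # Q ~ R P + t
    p,q=P.mean(0),Q.mean(0);U,_,V=np.linalg.svd((Q-q).T@(P-p));R=U@np.diag([1,1,np.linalg.det(U@V)])@V
    return R,q-R@p,np.linalg.norm((P-p)@R.T+q-Q,axis=1)
def run(n,s,t,P=None):
    X=[];
    for a,b in zip(s,t):
        x,e=tri(S,a,T,b);X.append(x);print(n,x.round(4),"gap %.1fmm"%(e*1e3))
    X=np.array(X)
    if P is not None:
        R,c,r=kab(np.array(P),X);print(" R cols",R.round(3).tolist()," t",c.round(4),"res mm",(r*1e3).round(1));return R,c
    return X
if __name__=="__main__":
    s=[up(p,8,(387,177)) for p in [(185,30),(165,50),(262,92),(278,66)]]
    # scene: far-left, near-left, near-right, far-right ; top view is rotated half a turn
    t=[up(p,8,(173,240)) for p in [(175,220),(222,160),(115,85),(82,138)]]
    for q in s:print(onz(S,q,.09).round(3))
    for q in t:print("T",onz(T,q,.09).round(3))
    so=[up(p,8,(240,202)) for p in [(82,238),(262,240),(278,160),(128,160),(184,185),(40,258),(328,258)]]
    to=[up(p,5.5,(352,147)) for p in [(218,48),(80,48),(80,235),(218,235),(152,148),(252,143),(37,138)]]
    h,w=.048,.033
    R,c=run("head",so[:4],to[:4],[(h,-w,0),(h,w,0),(-h,w,0),(-h,-w,0)])
    print("tilt deg",np.degrees(np.arctan2(-R[0,2],R[2,2])),R[:,2])
    X=run("glass,knobs",so[4:],to[4:]);print("axle mid",X[1:].mean(0),"dir",(X[2]-X[1])/np.linalg.norm(X[2]-X[1]))
E
python3 m.py
```

```text
[0.451 0.218 0.09 ]
[0.465 0.205 0.09 ]
[0.501 0.238 0.09 ]
[0.482 0.25  0.09 ]
T [0.449 0.218 0.09 ]
T [0.468 0.202 0.09 ]
T [0.496 0.238 0.09 ]
T [0.479 0.249 0.09 ]
head [ 0.7087 -0.3366  0.1326] gap 0.9mm
head [ 0.7148 -0.2703  0.1302] gap 2.7mm
head [ 0.6276 -0.2657  0.0936] gap 1.8mm
head [ 0.622  -0.3293  0.0959] gap 9.6mm
 R cols [[0.919, 0.086, -0.384], [-0.065, 0.996, 0.068], [0.388, -0.038, 0.921]]  t [ 0.6683 -0.3004  0.1131] res mm [0.9 0.7 1.4 1.2]
tilt deg 22.63426084391689 [-0.38395688  0.06798564  0.92084476]
glass,knobs [ 0.6644 -0.3014  0.1161] gap 0.8mm
glass,knobs [ 0.6703 -0.3579  0.0904] gap 1.4mm
glass,knobs [ 0.6816 -0.2489  0.0894] gap 0.5mm
axle mid [ 0.67596685 -0.30339613  0.08990772] dir [ 0.10340876  0.99459926 -0.00888456]
```

```bash
python3 - <<'E'
from m import *
s=[up(p,8,(387,177)) for p in [(185,30),(165,50),(262,92),(278,66)]]
t=[up(p,8,(173,240)) for p in [(175,220),(222,160),(115,85),(82,138)]]
R,c=run("grip",s,t,[(-.023,.013,0),(-.023,-.013,0),(.023,-.013,0),(.023,.013,0)])
print("yaw",np.degrees(np.arctan2(R[1,0],R[0,0])))
# foot bottom corners
for n,f,P in (("S",S,[up(p,8,(387,177)) for p in [(113,212),(237,262),(285,205)]]),("T",T,[up(p,8,(173,240)) for p in [(355-120,262),(345,150)]])):
    print(n,[onz(f,p,.0).round(3)[:2].tolist() for p in P])
# board: pad corners, scene view
im=S["pixels"][190:262,320:396].astype(int)
k=6;I=cv2.resize(im.astype(np.uint8),None,fx=k,fy=k,interpolation=cv2.INTER_CUBIC)
m=((I.max(-1)<142)).astype(np.uint8);m=cv2.morphologyEx(m,cv2.MORPH_OPEN,np.ones((9,9)))
cc=max(cv2.findContours(m,0,1)[0],key=cv2.contourArea)
q=cv2.boxPoints(cv2.minAreaRect(cc))
for e in np.linspace(1,40,80):
    a=cv2.approxPolyDP(cv2.convexHull(cc),e,True)
    if len(a)<=4:break
q=up(a[:,0],k,(320,190));print(q.round(1).tolist(),[onz(S,p,.012)[:2].round(3).tolist() for p in q])
tp=np.array([[275.1,175.9],[303.9,255.4],[272.4,266.9],[244.1,183.9]])
for p in q:
    w=onz(S,p,.012);j=np.argmin([np.linalg.norm(onz(T,u,.012)-w) for u in tp]);print(tri(S,p,T,tp[j]))
E
```

```text
grip [0.4492 0.2183 0.0887] gap 0.3mm
grip [0.468  0.2024 0.0919] gap 2.4mm
grip [0.4963 0.2392 0.0867] gap 0.5mm
grip [0.4792 0.2509 0.0874] gap 1.9mm
 R cols [[0.636, -0.772, 0.0], [0.769, 0.633, 0.093], [-0.072, -0.059, 0.996]]  t [0.4732 0.2277 0.0887] res mm [1.1 1.2 2.8 3.3]
yaw 50.41106405513836
S [[0.465, 0.192], [0.506, 0.237], [0.468, 0.271]]
T [[0.437, 0.226], [0.475, 0.185]]
[[328.4, 205.2], [352.1, 198.2], [387.2, 245.8], [359.9, 254.2]] [[0.463, -0.075], [0.431, 0.017], [0.69, 0.085], [0.718, -0.008]]
(array([ 0.46295503, -0.07545527,  0.01213899]), np.float64(0.000976423613007714))
(array([0.43650372, 0.01634973, 0.01594795]), np.float64(0.0014735517927469272))
(array([0.6910659 , 0.08781817, 0.01324871]), np.float64(0.005725800578096547))
(array([ 0.71160139, -0.00535421,  0.00580863]), np.float64(0.002877891930576279))
```

```bash
python3 -m crank '{"travel":[[1.8,-2.4,0],[3.7,-4.8,0],[5.6,-7.2,0],[7.5,-9.6,0],[9.3,-12.2,0]],"turn":[[0,0,-7.7],[0,0,-15.4],[0,0,-23.1],[0,0,-30.8],[0,0,-38.4]],"gripper":[0,0,0,0,0]}' 30
```

```text
clock: 0.6
position: [0.2889, 0.4706, 0.2311]
tool_rot: [-3.141, 0.0, 2.148]
force: [0.4, -0.4, 0.5]
grip_width: 0.0855
finger_force: 0.0
```

```bash
python3 -m crank '{"travel":[[1.8,-2.4,0],[3.6,-4.8,-0.5],[5.5,-7.2,-1],[7.3,-9.6,-1.5],[9.1,-12.1,-2]],"turn":[[0,0,-7.5],[0,0,-15],[0,0,-22.5],[0,0,-30],[0,0,-37.5]],"gripper":[0,0,0,0,0]}' && python3 -m crank '{"travel":[[1.9,-2.4,-0.5],[3.7,-4.8,-1],[5.5,-7.2,-2],[7.4,-9.7,-3],[9.2,-12.1,-4]],"turn":[[0,0,-7.5],[0,0,-15],[0,0,-22.5],[0,0,-30],[0,0,-37.5]],"gripper":[0,0,0,0,0]}' && python3 -m crank '{"travel":[[0,0,0],[0,0,0],[0,0,0],[0,0,0],[0,0,0]],"turn":[[0,0,0],[0,0,0],[0,0,0],[0,0,0],[0,0,0]],"gripper":[0,0,0,0,0]}'
python3 - <<'E'
from h import *
from workcell import bot
s=bot.observe();print(s["position"],s["qpos"])
S,T=bot.grab_frame("scene"),bot.grab_frame("top")
P=proj(S,(.472,.229,.1));Q=proj(T,(.472,.229,.1));print(P,Q,proj(T,s["position"]))
cv2.imwrite("pics/g0.png",np.hstack([crop(S,P,66,66,6),crop(T,Q,66,66,6)]))
E
```

```text
clock: 1.1
position: [0.3798, 0.3497, 0.211]
tool_rot: [-3.141, 0.0, 1.494]
force: [1.1, 1.2, 0.2]
grip_width: 0.0856
finger_force: 0.0
clock: 1.6
position: [0.4719, 0.2286, 0.1709]
tool_rot: [3.142, 0.0, 0.839]
force: [-0.1, 0.3, 1.0]
grip_width: 0.0853
finger_force: 0.0
clock: 2.1
position: [0.471, 0.2304, 0.1715]
tool_rot: [-3.141, -0.0, 0.846]
force: [0.1, -0.4, 0.2]
grip_width: 0.0852
finger_force: 0.0
[0.47102054 0.23037831 0.17148599] [-0.92588412  0.48744275  0.48647661  1.9421073  -0.31515963  0.78620515
 -0.98713607]
[414.85484804 181.17719873] [188.93555342 258.60921735] [178.38427077 257.55481002]
```

View pics/g0.png

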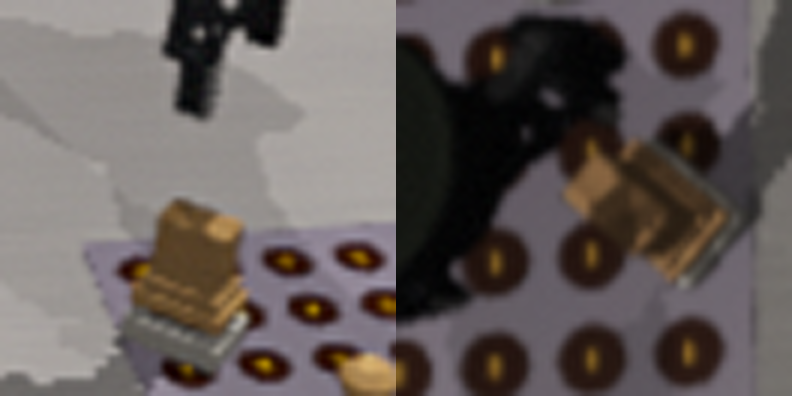

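The fingers stand over the stamp, which is undisturbed at scene-crop (190,280). I descend and grip.

```bash
python3 -m crank '{"travel":[[0,0,-2.5],[0,-0.1,-5],[0.1,-0.1,-7.5],[0.1,-0.1,-10],[0.1,-0.1,-11.5]],"turn":[[0,0,0],[0,0,0],[0,0,0],[0,0,0],[0,0,0]],"gripper":[0,0,0,0,0]}' 30 && python3 -m crank '{"travel":[[0,0,0],[0,0,0],[0,0,0],[0,0,0],[0,0,0]],"turn":[[0,0,0],[0,0,0],[0,0,0],[0,0,0],[0,0,0]],"gripper":[0,0.4,0.6,0.8,1]}' 30 && python3 -m crank '{"travel":[[0,0,0],[0,0,0],[0,0,0],[0,0,0],[0,0,0]],"turn":[[0,0,0],[0,0,0],[0,0,0],[0,0,0],[0,0,0]],"gripper":[1,1,1,1,1]}' 50
```

```text
clock: 2.7
position: [0.4717, 0.2286, 0.0547]
tool_rot: [-3.141, 0.001, 0.845]
force: [-0.4, 1.6, 0.7]
grip_width: 0.0856
finger_force: 0.0
clock: 3.2
position: [0.4725, 0.229, 0.0569]
tool_rot: [3.141, -0.001, 0.845]
force: [0.3, -0.9, 0.5]
grip_width: 0.0281
finger_force: 0.6
clock: 3.7
position: [0.4725, 0.2288, 0.0564]
tool_rot: [3.142, -0.0, 0.845]
force: [1.0, 0.5, 3.7]
grip_width: 0.0251
finger_force: 54.4
```

```bash
python3 -m crank '{"travel":[[0,0,1],[0,0,2.5],[0,0,4],[0,0,5.5],[0,0,7]],"turn":[[0,0,0],[0,0,0],[0,0,0],[0,0,0],[0,0,0]],"gripper":[1,1,1,1,1]}' && python3 -m crank '{"travel":[[0.2,-2,0],[0.4,-4.5,0],[0.7,-7,0],[0.9,-9.5,0],[1.1,-12.3,0]],"turn":[[0,0,-3],[0,0,-6],[0,0,-9],[0,0,-13],[0,0,-16.5]],"gripper":[1,1,1,1,1]}' && python3 -m crank '{"travel":[[0.2,-3,0],[0.4,-6,0],[0.7,-9,0],[0.9,-11.3,0],[1.1,-12.3,0]],"turn":[[0,0,-4],[0,0,-8],[0,0,-12],[0,0,-15],[0,0,-16.5]],"gripper":[1,1,1,1,1]}' && python3 -m crank '{"travel":[[0,0,0],[0,0,0],[0,0,0],[0,0,0],[0,0,0]],"turn":[[0,0,0],[0,0,0],[0,0,0],[0,0,0],[0,0,0]],"gripper":[1,1,1,1,1]}'
python3 - <<'E'
from h import *
from workcell import bot
S,T=bot.grab_frame("scene"),bot.grab_frame("top")
Z=[]
for i in range(6):
    s=bot.observe();Z.append(np.r_[s["position"],s["force"]]);bot.grab_frame("top")
Z=np.array(Z);print(Z.mean(0).round(4),Z.std(0).round(4),s["tool_rot"],s["qpos"].round(2))
P=proj(S,Z[0,:3]-[0,0,.02]);Q=proj(T,Z[0,:3]);print(P,Q,s["clock"])
cv2.imwrite("pics/g1.png",np.hstack([crop(S,P,66,66,6),crop(T,Q,66,66,6)]))
pickle.dump({"scene":S,"top":T},open("f1.pkl","wb"))
E
```

```text
clock: 4.2
position: [0.4719, 0.2283, 0.1273]
tool_rot: [-3.141, 0.001, 0.844]
force: [-0.2, -0.0, -1.4]
grip_width: 0.0254
finger_force: 53.7
clock: 4.7
position: [0.4828, 0.1041, 0.1263]
tool_rot: [-3.141, 0.001, 0.553]
force: [0.2, 1.0, -2.5]
grip_width: 0.0253
finger_force: 53.7
clock: 5.2
position: [0.4936, -0.0201, 0.1264]
tool_rot: [3.141, 0.001, 0.263]
force: [0.0, 1.1, -2.3]
grip_width: 0.0251
finger_force: 53.7
clock: 5.7
position: [0.4943, -0.0167, 0.1263]
tool_rot: [-3.141, -0.0, 0.27]
force: [-0.4, 0.2, -1.9]
grip_width: 0.025
finger_force: 53.7
[ 0.4943 -0.0172  0.1263 -0.1327  0.5467 -2.1876] [0.000e+00 1.000e-04 0.000e+00 4.810e-01 2.103e-01 5.978e-01] [-3.14158409e+00 -6.24587555e-06  2.68619526e-01] [-0.51  0.55  0.58  2.05 -0.48  0.67 -0.92]
[346.70993736 188.06805879] [279.14012205 242.43576593] 6.05
```

View pics/g1.png

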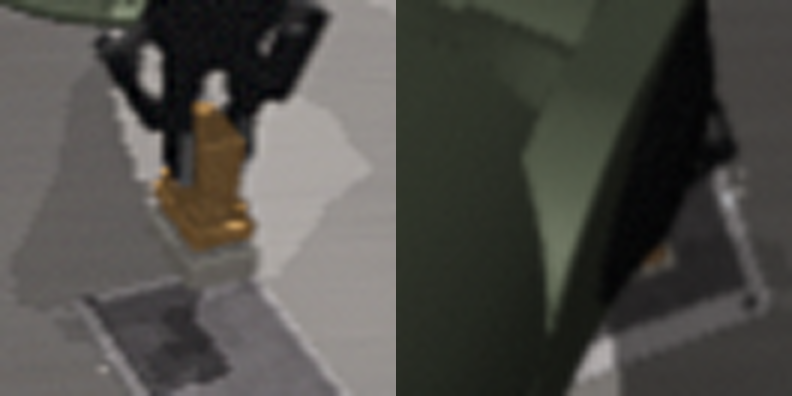

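```bash
python3 - <<'E'
from h import *
F=pickle.load(open("f1.pkl","rb"));S=F["scene"];o=np.array([.4943,-.0172,.07]);a=.2687
u=np.array([np.cos(a),np.sin(a),0]);v=np.array([-u[1],u[0],0])
c0=np.array([346.71-33,188.07-33]).astype(int)
for n,dz in(("bottom",0),("top",.018)):
    for x,y in((1,1),(1,-1),(-1,-1)):
        print(n,x,y,((proj(S,o+x*.032*u+y*.022*v+[0,0,dz])-c0)*6).round())
E
python3 -m crank '{"travel":[[0,0,-1.5],[0,0,-3],[0,0,-4.5],[0,0,-5.3],[0,0,-5.8]],"turn":[[0,0,0],[0,0,0],[0,0,0],[0,0,0],[0,0,0]],"gripper":[1,1,1,1,1]}' && python3 -m crank '{"travel":[[0,0,-0.1],[0,0,-0.2],[0,0,-0.4],[0,0,-0.4],[0,0,-0.4]],"turn":[[0,0,0],[0,0,0],[0,0,0],[0,0,0],[0,0,0]],"gripper":[1,1,1,1,1]}'; python3 - <<'E'
from workcell import bot
import numpy as np
Z=[]
for i in range(6):
    s=bot.observe();Z.append(np.r_[s["position"],s["force"]]);bot.grab_frame("top")
print(np.mean(Z,0).round(4))
E
```

```text
bottom 1 1 [258. 272.]
bottom 1 -1 [188. 290.]
bottom -1 -1 [142. 227.]
top 1 1 [260. 247.]
top 1 -1 [189. 265.]
top -1 -1 [143. 202.]
clock: 6.6
position: [0.4942, -0.0174, 0.0678]
tool_rot: [-3.142, 0.001, 0.268]
force: [-1.7, -0.0, 3.7]
grip_width: 0.025
finger_force: 54.5
clock: 7.1
position: [0.4944, -0.0174, 0.0647]
tool_rot: [3.142, -0.0, 0.269]
force: [-2.6, -0.9, 6.1]
grip_width: 0.0252
finger_force: 54.8
[ 0.4944 -0.0174  0.0647 -3.3315 -1.7925  5.8427]
```

```bash
for i in 1; do python3 -m crank '{"travel":[[0.6,0.2,0],[1.4,0.4,0],[2.3,0.6,0],[3.2,0.9,0],[4.1,1.1,0]],"turn":[[0,0,0],[0,0,0],[0,0,0],[0,0,0],[0,0,0]],"gripper":[1,1,1,1,1]}'; done
```

```text
clock: 7.9
position: [0.5357, -0.0062, 0.0647]
tool_rot: [-3.141, -0.0, 0.269]
force: [-4.3, -0.6, 6.7]
grip_width: 0.0252
finger_force: 54.8
```

```bash
python3 -m crank '{"travel":[[0.8,0.2,0],[1.6,0.4,0],[2.4,0.6,0],[3.2,0.9,0],[4.1,1.1,0]],"turn":[[0,0,0],[0,0,0],[0,0,0],[0,0,0],[0,0,0]],"gripper":[1,1,1,1,1]}' && python3 -m crank '{"travel":[[0.8,0.2,0],[1.6,0.4,0],[2.4,0.6,0],[3.2,0.9,0],[4.1,1.1,0]],"turn":[[0,0,0],[0,0,0],[0,0,0],[0,0,0],[0,0,0]],"gripper":[1,1,1,1,1]}' && python3 -m crank '{"travel":[[0.8,0.2,0],[1.6,0.4,0],[2.4,0.6,0],[3.2,0.9,0],[4.1,1.1,0]],"turn":[[0,0,0],[0,0,0],[0,0,0],[0,0,0],[0,0,0]],"gripper":[1,1,1,1,1]}' && python3 -m crank '{"travel":[[0,0,0],[0,0,0],[0,0,0],[0,0,0],[0,0,0]],"turn":[[0,0,0],[0,0,0],[0,0,0],[0,0,0],[0,0,0]],"gripper":[1,1,1,1,1]}'
```

```text
clock: 8.4
position: [0.5766, 0.0048, 0.0647]
tool_rot: [-3.142, -0.0, 0.269]
force: [-3.3, -1.0, 6.3]
grip_width: 0.0252
finger_force: 54.8
clock: 8.9
position: [0.6176, 0.0158, 0.0648]
tool_rot: [-3.142, -0.0, 0.269]
force: [-3.6, -2.0, 5.3]
grip_width: 0.0254
finger_force: 54.8
clock: 9.4
position: [0.6586, 0.0268, 0.0648]
tool_rot: [3.142, -0.0, 0.269]
force: [-4.2, -1.2, 6.1]
grip_width: 0.0254
finger_force: 54.8
clock: 9.9
position: [0.6596, 0.0271, 0.0653]
tool_rot: [3.141, -0.003, 0.269]
force: [1.7, 0.2, 4.8]
grip_width: 0.0257
finger_force: 54.9
```

```bash
python3 - <<'E'
from m import *
for n,z,P in(("front bottom",0,[(50,527),(333,527)]),("front top",.012,[(52,512),(337,510)]),("right side top",.012,[(337,510),(350,315)])):
    Q=[onz(S,up(p,8,(240,202)),z)[:2] for p in P];print(n,np.round(Q,4).tolist(),np.linalg.norm(Q[1]-Q[0]),np.degrees(np.arctan2(*(Q[1]-Q[0])[::-1])))
Q=[onz(T,up(p,5.5,(352,147)),.012)[:2] for p in[(18,88),(18,278),(220,278)]];print("T base",np.round(Q,4).tolist())
from scipy.spatial.transform import Rotation as Ro
th,yw=np.radians(22.7),np.radians(-5.2)
L=Ro.from_euler("z",yw)*Ro.from_euler("y",-th);n=L.apply([0,0,1]);lens=np.array([.666,-.301,.1147])
f=lens+.14*n;print("n",n,"focus",f,"TCP",f+.0563*n)
cur=Ro.from_euler("xyz",[np.pi,0,.269]);tgt=L*Ro.from_euler("x",np.pi)
print("rotvec tilt about lens y",np.degrees(Ro.from_rotvec(-th*L.apply([0,1,0])).as_rotvec()),"total",np.degrees((tgt*cur.inv()).as_rotvec()))
E
```

```text
front bottom [[0.7226, -0.3615], [0.7346, -0.2543]] 0.10792699063510255 83.62766864726039
front top [[0.7265, -0.3593], [0.7374, -0.2521]] 0.10774786419532739 84.17056151728389
right side top [[0.7374, -0.2521], [0.6309, -0.2432]] 0.10685935299427515 175.20262304022813
T base [[0.7338, -0.2517], [0.6253, -0.2412], [0.6169, -0.3516]]
n [-0.38431781  0.03497566  0.92253809] focus [ 0.61219551 -0.29610341  0.24385533] TCP [ 0.59055841 -0.29413428  0.29579423]
rotvec tilt about lens y [-2.05735957e+00 -2.26065758e+01  7.87564458e-17] total [  2.03120047 -22.73100551 -20.34107379]
```

```bash
python3 -m crank '{"travel":[[0,0,2],[0,0,5],[0,0,9],[0,0,13],[0,0,17]],"turn":[[0,0,0],[0,0,0],[0,0,0],[0,0,0],[0,0,0]],"gripper":[1,1,1,1,1]}' && python3 -m crank '{"travel":[[0,0,1],[0,0,2],[0,0,2],[0,0,2],[0,0,2]],"turn":[[0,0,-4],[0,0,-8],[0,0,-12],[0,0,-16],[0,0,-20.6]],"gripper":[1,1,1,1,1]}'; python3 - <<'E'
from workcell import bot
s=bot.observe();print(s["qpos"].round(3))
E
```

```text
clock: 10.4
position: [0.6582, 0.0268, 0.2361]
tool_rot: [3.141, -0.0, 0.269]
force: [0.7, 0.9, -2.8]
grip_width: 0.0255
finger_force: 53.7
clock: 10.9
position: [0.6584, 0.027, 0.2545]
tool_rot: [-3.141, -0.001, -0.094]
force: [0.2, -0.8, -2.2]
grip_width: 0.0252
finger_force: 53.7
[-0.575  0.671  0.751  1.504 -0.482  1.158 -1.401]
```

```bash
python3 -m crank '{"travel":[[-0.5,-2,1],[-1,-5,2],[-2,-9,3],[-3,-13,4],[-3.8,-17,4]],"turn":[[0,0,0],[0,0,0],[0,0,0],[0,0,0],[0,0,0]],"gripper":[1,1,1,1,1]}' && python3 -m crank '{"travel":[[-0.6,-3,0],[-1.2,-6,0],[-1.8,-9,0],[-2.4,-12,0],[-3,-15.1,0]],"turn":[[-0.4,-4.5,0],[-0.8,-9,0],[-1.2,-13.5,0],[-1.6,-18,0],[-2,-22.6,0]],"gripper":[1,1,1,1,1]}' && python3 -m crank '{"travel":[[0,0,0],[0,0,0],[0,0,0],[0,0,0],[0,0,0]],"turn":[[0,0,0],[0,0,0],[0,0,0],[0,0,0],[0,0,0]],"gripper":[1,1,1,1,1]}'
cat > chk.py <<'E'
from m import *
from workcell import bot
from scipy.spatial.transform import Rotation as Ro
import sys
s=bot.observe();print(s["position"].round(4),s["tool_rot"].round(3),s["qpos"].round(2),s["clock"])
R=Ro.from_euler("xyz",s["tool_rot"]).as_matrix();face=s["position"]+R[:,2]*.0563
L=(Ro.from_euler("z",-5.3,degrees=True)*Ro.from_euler("y",-22.7,degrees=True)).as_matrix();lens=np.array([.666,-.301,.1147])
print("face in lens frame mm",((face-lens)@L*1e3).round(1),"z err deg",np.degrees(np.arccos(-R[:,2]@L[:,2])),"x",(R[:,0]@L).round(3))
S2,T2=bot.grab_frame("scene"),bot.grab_frame("top");pickle.dump({"scene":S2,"top":T2},open("f2.pkl","wb"))
p=proj(S2,(.64,-.3,.2));c=crop(S2,p,75,100,6)
o=(p-[37.5,50]).astype(int)
print("origin",o)
for x,y in((1,1),(1,-1),(-1,-1),(-1,1)): print((proj(S2,face+R@[x*.032,y*.022,0])-o)*6)
cv2.imwrite("pics/"+sys.argv[1],c)
E
python3 chk.py e0.png
```

```text
clock: 11.4
position: [0.6199, -0.1455, 0.2961]
tool_rot: [3.141, -0.002, -0.09]
force: [0.3, -0.6, -1.9]
grip_width: 0.0253
finger_force: 53.9
clock: 11.9
position: [0.5896, -0.2958, 0.2951]
tool_rot: [3.141, -0.4, -0.09]
force: [1.0, -0.6, -1.5]
grip_width: 0.0252
finger_force: 53.8
clock: 12.4
position: [0.5908, -0.2934, 0.2942]
tool_rot: [-3.141, -0.396, -0.089]
force: [0.3, -0.2, -1.9]
grip_width: 0.0252
finger_force: 53.8
[ 0.5908 -0.2934  0.2942] [-3.141 -0.396 -0.089] [-0.05  0.42  0.67  1.79 -0.65  0.74 -0.7 ] 12.4
face in lens frame mm [ -0.5   0.7 138.4] z err deg 0.12789957958467818 x [ 1.     0.003 -0.001]
origin [222 147]
[178.7089794  214.87362712]
[271.41615949 213.52874718]
[285.09642337 185.78522624]
[197.0511704  187.05051957]
```

View pics/e0.png

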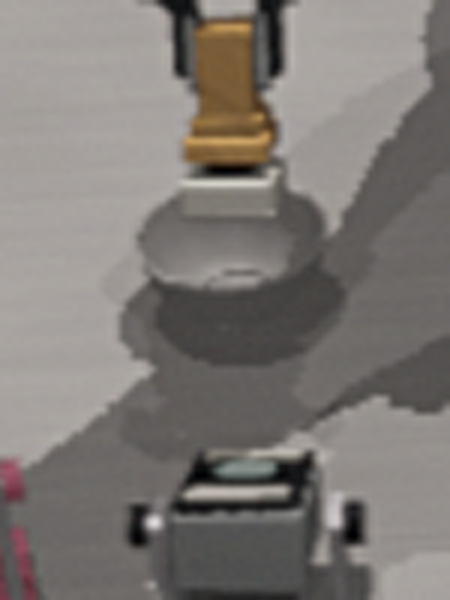

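The stamp hangs over the lens, with the foot's near bottom edge at crop (182,214)–(277,215) and the glass at (247,469). I compare them with the predictions before a small correction.

```bash
python3 - <<'E'
from h import *
F=pickle.load(open("f2.pkl","rb"));S=F["scene"];k=6;o=np.array([222,147])
I=crop(S,(222+37.5,147+50),75,100,6).astype(int)
print("lens pred crop",(proj(S,(.666,-.301,.1147))-o)*6)
m=(I[...,1]-I[...,2]>8)&(I[...,1]>90);m[:440]=0;m[500:]=0
ys,xs=np.nonzero(m[:,200:290]);print("glass obs",xs.mean()+200,ys.mean(),len(xs))
# front foot face: row profiles
for y in (190,200,207): print(y,I[y,165:300:5].mean(-1).astype(int).tolist())
for x in (200,230,260): print(x,I[170:235:4,x].mean(-1).astype(int).tolist())
E
```

```text
lens pred crop [243.62506153 470.2746814 ]
glass obs 245.54166666666666 469.49845679012344 648
190 [165, 167, 155, 138, 131, 134, 134, 133, 135, 135, 135, 135, 136, 134, 134, 134, 135, 135, 135, 135, 134, 120, 99, 86, 92, 125, 149]
200 [146, 114, 102, 104, 114, 123, 122, 123, 121, 121, 122, 122, 122, 121, 122, 121, 121, 122, 123, 122, 121, 116, 103, 87, 78, 81, 81]
207 [104, 97, 96, 103, 114, 122, 121, 123, 122, 121, 120, 121, 121, 121, 124, 123, 122, 122, 122, 123, 123, 119, 102, 83, 79, 81, 84]
200 [74, 75, 125, 198, 177, 133, 123, 121, 123, 123, 123, 112, 93, 96, 104, 107, 110]
230 [2, 35, 122, 201, 181, 134, 126, 121, 121, 121, 126, 118, 95, 95, 104, 108, 112]
260 [69, 77, 128, 198, 179, 135, 124, 121, 122, 122, 127, 118, 95, 91, 96, 100, 105]
```

Errors are under 2 mm; one small trim, then hold and recheck.

```bash
python3 -m crank '{"travel":[[0,0,0.1],[-0.1,-0.1,0.2],[-0.1,-0.1,0.2],[-0.1,-0.1,0.2],[-0.1,-0.1,0.2]],"turn":[[0,0,0],[0,0,0],[0,0,0],[0,0,0],[0,0,0]],"gripper":[1,1,1,1,1]}' && python3 -m crank '{"travel":[[0,0,0],[0,0,0],[0,0,0],[0,0,0],[0,0,0]],"turn":[[0,0,0],[0,0,0],[0,0,0],[0,0,0],[0,0,0]],"gripper":[1,1,1,1,1]}' && python3 chk.py e1.png
```

```text
clock: 13.0
position: [0.5893, -0.2953, 0.2963]
tool_rot: [-3.14, -0.396, -0.091]
force: [-0.0, -1.6, -2.1]
grip_width: 0.0253
finger_force: 53.8
clock: 13.5
position: [0.5893, -0.2953, 0.2963]
tool_rot: [-3.14, -0.396, -0.091]
force: [0.5, 0.5, -2.1]
grip_width: 0.0251
finger_force: 53.8
[ 0.5893 -0.2953  0.2963] [-3.14  -0.396 -0.091] [-0.05  0.42  0.67  1.79 -0.65  0.74 -0.7 ] 13.5
face in lens frame mm [ -0.9  -1.3 140.9] z err deg 0.09664825112629598 x [ 1.     0.001 -0.   ]
origin [222 147]
[174.20214842 209.60123109]
[266.9085803 208.3330301]
[281.02259011 180.88872858]
[192.97854699 182.08270273]
```

```bash
python3 -c "
from workcell import bot
print(bot.job_done())"
```

```text
the job is handed in; nothing more can be done
None
```

The job is handed in at about 13.5 s. I wiped the oblong stamp about 165 mm along the board, centred on its middle, with the foot pressed in roughly 4–5 mm. The arm is now holding the foot facing the lens, about 141 mm from the glass, within 2 mm of centre and 0.1° of square by my measurements.

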